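Pack the finished standards and close the sample tote

TASK

Collect the two finished amber bottles from the steel catch tray and stand them upright in the open front half of the sample tote. Then close it with the loose front cover: tuck the cover's rear tongue fully home under the lapping edge of the hinged rear cover, without lifting the rear cover, and press the front cover flat down onto the rubber bulb seal on the front rim. Finish while still holding it pressed flat with the gripper, ready for a colleague to snap the catches, and leave everything else on the bench where it stands.

Things in the scene. Friction and masses are not known exactly. Their poses are not given: they have to be found in the camera images.
- bottle_a: A sealed amber glass standard bottle, 38 mm diameter, straight-sided from the base to 45 mm, 72 mm tall with a 25 mm black cap, about 90 g. Origin: centre of its underside, z up along the bottle. Stands in the catch tray.
- bottle_b: The second amber bottle, the same as bottle_a, standing beside it in the tray: 65 to 77 mm between their axes.
- tray: Shallow fixed steel catch tray at the corner of the instrument stack, 80 (x) x 134 (y) mm, rim 14 mm high (17 mm with its rolled edge), floor 3 mm thick. Origin: centre of its underside. The bottles stand side by side along its y axis. The tall instrument stack begins a hand's breadth beyond its right end.
- tote: Fixed insulated sample tote, light grey, 180 (x) x 180 (y) mm. Origin: centre of its underside on the bench, z up; its -x side is the front, facing the robot. Floor top 8.5 mm above the origin. Open front half: free inside x -78 to +2, y -80 to +80 mm, rims 92 mm high. For x > 0 its side walls (|y| 80 to 90 mm) are 102 mm high and carry the rear cover. Two catches stick out 8 mm in front.
- slot (a point): Fixed point of the tote at x 0, y 0, z 92 mm of the tote frame (same axes): middle of the mouth of the slot under the rear cover's lapping edge. The slot is 10 mm high (z 92 to 102 mm: fixed ledge x +2 to +26 mm below, rear cover above), 160 mm wide in y between the tall side walls, 22 mm deep in +x to an upright web.
- rear_cover (a joint): Slate-grey hinged rear cover of the tote, 90 x 180 x 5 mm, 220 g, hinge along its back edge (tote x +90, z 102 mm). Angle in rad: 0 = lying shut by its own weight, positive = front edge raised. Its front edge (tote x = 0), light strip on top, laps over the slot, underside at 102 mm. 0.06 rad lifts that edge about 5 mm; it lifts easily (about 1 N there).
- lap_edge (a point): Middle of the lower front edge of the rear cover (tote x = 0, y = 0, z = 102 mm when shut).
- seal (a joint): Black rubber bulb seal along the top of the tote's front wall (tote x -84 mm, 12 mm wide, y -76 to +76 mm). Free, it stands 6 mm proud of the 92 mm rim (top at 98 mm); the joint is its compression in m, 0 free to 0.006 level with the rim; it springs back with 1.2 N per mm.
- cover: Loose blue front cover, 4 mm thick, 220 g: plate 92 (x) x 176 (y) mm, and on its +x edge a tongue 150 mm wide reaching to x +65 mm. Origin: middle of the plate, underside. Starts on the shut rear cover (underside at 107 mm), tongue away from the robot. Closed: origin at tote x -47, y 0, z 92 mm, axes as the tote's. The tongue enters with the front raised a few degrees, over the seal.
- tongue_edge (a point): Middle of the tongue's rear lower edge: x +65 mm, y 0, z 0 of the cover frame. Fully home it is about 18 mm inside the slot, +x of point slot.
- handle (a point): Grip point in the black rib handle on the cover: x -8, y 0, z +29 mm of the cover frame. The rib is 12 mm thick (x), 64 mm long (y), its top 39 mm above the cover's underside, on a 28 x 80 mm foot whose top is at 7 mm. Grip it across its thickness, from above.
- filter_tin: Bystander: small white round tub with a blue lid, 53 mm diameter, 42 mm high, behind and to the right of the tote. Origin: centre of its underside.
- mouse: Bystander: black computer mouse, 112 x 56 x 38 mm, beside the instrument stack. Origin: centre of its underside.
- hplc_column: Bystander: thin steel chromatography column, 170 mm long, lying in front of the instrument stack. Origin: its middle, on the bench.
- beaker: Bystander: small empty glass beaker, 45 mm diameter, 58 mm tall, between the tote and the instrument stack. Origin: centre of its underside.

How it is judged:
By the outcome, as a careful person would: the job done as asked, in the order asked, and still so for the second after the job is handed in, while the arm keeps its last pose, push and grip.
It also fails if it takes over 64 s, if anything falls off the work surface, if the arm or the gripper's body presses on something with over 40 N, if the wrist force passes 120 N, or if a joint passes its speed limit or range.

ROBOT

A 6-joint arm with a two-finger parallel gripper is mounted at the origin on a cart in front of the work surface, level with it; the furniture and walls round the work are solid. World frame = base frame: x ahead of the robot, y to its left, z up, the work surface at z = 0. Lengths are in m, angles in rad, forces in N, time in s.
With the tool pointing down it reaches from about 0.25 to 0.775 m from the base axis. Payload 4 kg.
Tool frame: the origin (TCP) lies between the finger pads; the fingertips stand 22 mm ahead of it and the grasp point (between the pads) lies 3 mm ahead of it; z points along the fingers, y is the line along which they close (so a half turn about z gives the same grasp; the last joint's range is limited). The gripper opens to 94 mm and grips with 3 to 60 N. Pads are 16 mm wide; open, the fingers measure 119 mm over their backs; the gripper's body (75 mm by 177 mm) begins 78 mm behind the grasp point.
Start: joints at [-1.391, 0.087, 1.371, -0, 1.684, -0.103], TCP at [0.153, -0.528, 0.228] pointing down, gripper open.
Joint ranges: [-3.1, 3.1], [-0.76, 2.03], [0.27, 2.55], [-1.08, 4.22], [0.17, 2.65], [-2.57, 2.57]. Speed limits (rad/s): [2.79, 2.79, 3.14, 3.14, 3.14, 3.14].

INTERFACE

Orientations are given as a 3x3 rotation matrix whose columns are the frame's x, y, z axes.
In Python, from bench import state, snapshot, finish_job gives the robot as it stands.
- The arm moves only by the shell command python3 -m jog 'ROWS'. ROWS is a JSON object of lists of equal length, an entry for each row: "grip": the opening, from -1 (shut) to 1 (fully open); "linear": the shift along the world's x, y, z in mm, a list of three; "rot": the turn, a rotation vector about the world's x, y, z in rad, a list of three. In form: {"grip": [grip, ...], "linear": [[tx, ty, tz], ...], "rot": [[ax, ay, az], ...]}. A call has 1 to 8 rows; each row is the pose to reach, as a shift and turn from the pose commanded when the call began; what a row does not reach only later rows make up. A row lasts 1/8 s, in which the tool goes at most 62.5 mm and 10.7 degrees, less where a joint would pass 70% of its speed; a pose out of reach is approached as far as the arm can. A call with a gripper value outside its range is refused whole. The fingers move at their own pace and stop on an object; the grip force is fixed at half the most. Time passes only in rows, so rows that repeat a pose let the fingers close. It gives the time, the measured TCP pose, the force, the opening and the grip force at its end, in the units of the state.
- state(): the state, without advancing time (a new reading comes with each control period).
- snapshot(name): name is "scene" or "side" or "wrist"; returns a dict with "frame" (400x640x3 uint8, red, green, blue), "vertical_fov" (degrees; the focal length in pixels is half the picture's height over the tangent of half this angle, whatever the lens; pixels are square), "cx", "cy" (the principal point, pixels), "position" and "orientation" of the camera in the world; the wrist camera has in their place "tool_from_camera" (4x4, takes a point from camera to tool coordinates, whose origin is the TCP and whose axes are the flange's). Camera axes: x right, y up, looking along -z (the intrinsics and any distortion apply to the point x, -y, -z); pixel columns grow to the right and rows downward; lengths in m; the calibration is good to about 2 mm. A picture is of the moment at which its call begins: read the wrist's pose just before it. There is no depth.
- finish_job(): hands the job in; it is judged then, once.
The state is a dict: "clock": time; "q": joint angles; "qvel": joint speeds; "effort": joint torques, N m; "position": TCP position; "tcp_rot": TCP orientation; "contact_force": force on the tool from outside, world axes, zero at the start; "moment": the same for the moment, N m; "finger_gap": opening from 0.0 (shut) to 1.0 (fully open); "grip_force": force on a finger pad.
Only numpy, scipy, OpenCV 4.12 (cv2) and the standard library are available. Lean on these libraries where they do the work, as an engineer would, in place of code of your own. Each camera call takes 0.05 s, during which the arm holds its last target. There are 200 camera calls.

## Working session

There is one attempt and no reset: what is moved stays moved. The work goes in short steps, Python scripts to look and compute and a shell command to move; the robot and the scene stay as the last step left them, time stands still between calls to the robot, and variables do not carry over. Pictures are saved under pics/ and viewed, at most 10 in all, crops included, and the job is handed in when it is done.

```bash
mkdir -p pics
cat > h.py <<'E'
import numpy as np, cv2
from bench import state, snapshot
def snap(n,f):
    s=state(); d=snapshot(n); cv2.imwrite('pics/'+f,cv2.cvtColor(d['frame'],cv2.COLOR_RGB2BGR))
    np.save('pics/'+f+'.npy',{'d':{k:v for k,v in d.items() if k!='frame'},'s':s},allow_pickle=True); return d,s
def cam(f):
    o=np.load('pics/'+f+'.npy',allow_pickle=True).item(); d,s=o['d'],o['s']
    if 'position' in d: R=np.array(d['orientation']);p=np.array(d['position'])
    else:
        T=np.array(d['tool_from_camera']);Rt=np.array(s['tcp_rot']);R=Rt@T[:3,:3];p=np.array(s['position'])+Rt@T[:3,3]
    fl=200/np.tan(np.radians(d['vertical_fov'])/2)
    return R,p,fl,d['cx'],d['cy'],d
def ray(f,u,v):
    R,p,fl,cx,cy,d=cam(f); K=np.array([[fl,0,cx],[0,fl,cy],[0,0,1.]])
    k=d.get('distortion'); 
    x,y=cv2.undistortPoints(np.array([[[u,v]]],float),K,np.array(k,float) if k is not None else None)[0,0]
    return p,R@np.array([x,-y,-1.])
def at(f,u,v,z):
    p,r=ray(f,u,v); return p+r*(z-p[2])/r[2]
def proj(f,P):
    R,p,fl,cx,cy,d=cam(f);c=R.T@(np.array(P)-p);return cx+fl*c[0]/-c[2],cy-fl*c[1]/-c[2]
E
python3 - <<'E'
from h import *
for n in('scene','side','wrist'):
    d,s=snap(n,n+'0.png'); print(n,{k:(np.round(v,3).tolist() if not isinstance(v,(str,dict)) else v) for k,v in d.items() if k!='frame'})
print(s)
E
```

```text
scene {'vertical_fov': 57.013, 'cx': 320.159, 'cy': 200.532, 'position': [-0.022, 0.554, 0.633], 'orientation': [[-0.61, 0.452, -0.651], [-0.792, -0.372, 0.484], [-0.023, 0.811, 0.585]]}
side {'vertical_fov': 45.509, 'cx': 317.328, 'cy': 197.257, 'position': [0.364, 1.185, 0.704], 'orientation': [[-0.983, 0.094, -0.158], [-0.184, -0.471, 0.863], [0.006, 0.877, 0.48]]}
wrist {'vertical_fov': 62.139, 'cx': 326.749, 'cy': 201.688, 'tool_from_camera': [[-0.0, 0.971, 0.239, 0.07], [1.0, 0.001, -0.001, 0.001], [-0.001, 0.239, -0.971, -0.157], [0.0, 0.0, 0.0, 1.0]]}
{'clock': 0.1, 'q': array([-1.39107949e+00,  8.78753620e-02,  1.37208911e+00,  9.99075464e-06,
        1.68356914e+00, -1.03101740e-01]), 'qvel': array([-1.58455478e-03, -3.30430496e-03, -3.53663256e-03, -6.29332302e-04,
       -1.51414673e-05, -7.56478651e-04]), 'effort': array([ 3.79781588e-03, -3.41248691e+01, -3.03303230e+01,  7.18005700e-02,
        3.03873082e-02, -1.05392255e-04]), 'position': array([ 0.15340385, -0.52771692,  0.2264314 ]), 'tcp_rot': array([[ 9.60272417e-01,  2.79064100e-01, -3.37180663e-04],
       [ 2.79064225e-01, -9.60270537e-01,  1.91147173e-03],
       [ 2.09638483e-04, -1.92962864e-03, -9.99998116e-01]]), 'contact_force': array([ 0.14719327, -0.10061958,  0.41660303]), 'moment': array([0.03716143, 0.01191779, 0.04451522]), 'grip_force': 0.0, 'finger_gap': 1.0006576427650227}
```

View pics/scene0.png

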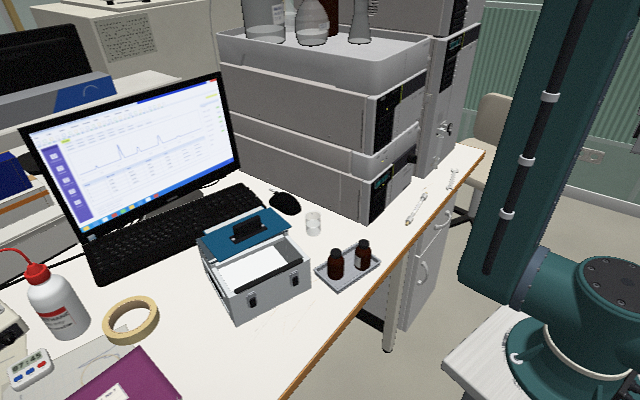

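View pics/side0.png

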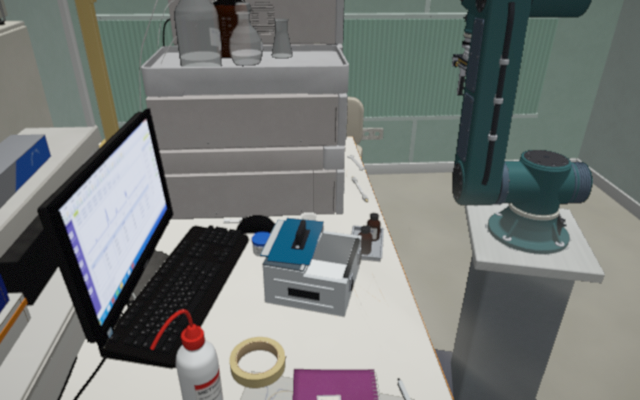

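The scene view shows the tote (about 255,270), blue cover on the rear (245,235), bottles (336,263) and (362,253) in the tray, and the beaker (313,222). Next I'll zoom in.

Run:
```python
from h import *
a=cv2.imread('pics/scene0.png')[190:330,190:390]; cv2.imwrite('pics/c1.png',cv2.resize(a,None,fx=4,fy=4,interpolation=cv2.INTER_CUBIC))
```

```text
(no output)
```

View pics/c1.png

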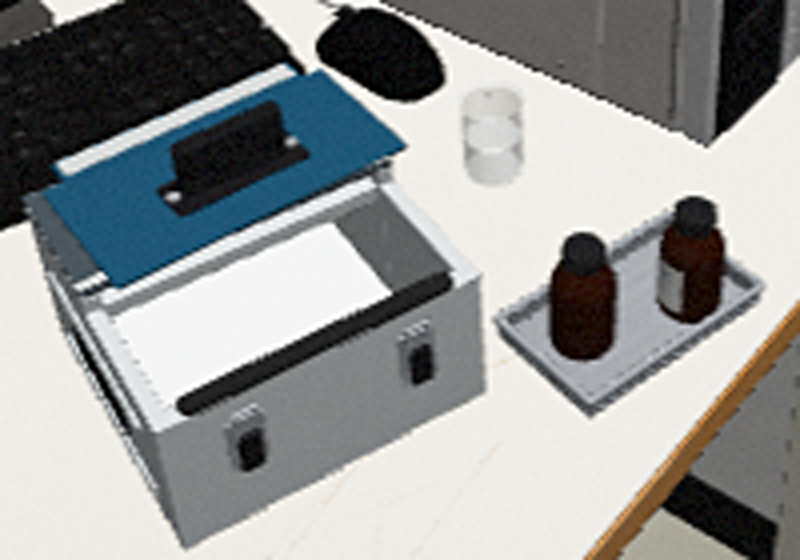

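Run:
```python
from h import *
f='scene0.png'
for n,u,v,z in [('FL',155,430,.092),('FR',484,272,.092),('FLb',185,548,0),('FRb',484,390,0),('bA cap',585,240,.075),('bA base',582,359,.003),('bB cap',695,203,.075),('bBbase',690,322,.003),
 ('cvFL',115,287,.107),('cvFR',407,152,.107),('cvBR',318,70,.111),('cvBL',43,194,.111),('hdl tl',175,150,.146),('hdl tr',278,103,.146),('trayL',498,318,.017),('trayF',590,412,.003),('trayR',763,288,.017),('beaker base',492,180,0)]:
    print(n,np.round(at(f,u/4+190-.4,v/4+190-.4,z)*1000)[:2])
```

```text
FL [446. 425.]
FR [433. 245.]
FLb [448. 425.]
FRb [436. 247.]
bA cap [432. 178.]
bA base [417. 192.]
bB cap [416. 111.]
bBbase [400. 125.]
cvFL [528. 404.]
cvFR [523. 231.]
cvBR [615. 232.]
cvBL [613. 405.]
hdl tl [560. 348.]
hdl tr [561. 286.]
trayL [461. 218.]
trayF [385. 213.]
trayR [384.  84.]
beaker base [575. 138.]
```

```bash
python3 -m jog '{"grip":[1,1,1,1,1,1,1,1],"linear":[[24,58,10],[48,115,20],[72,172,30],[96,230,40],[120,287,50],[144,344,60],[168,402,65],[190,455,70]],"rot":[[0,0,0.16],[0,0,0.32],[0,0,0.48],[0,0,0.64],[0,0,0.8],[0,0,0.96],[0,0,1.12],[0,0,1.288]]}'
python3 -m jog '{"grip":[1,1,1,1,1,1,1,1],"linear":[[24,58,10],[48,115,20],[72,172,30],[96,230,40],[120,287,50],[137,343,52],[137,343,52],[137,343,52]],"rot":[[0,0,0],[0,0,0],[0,0,0],[0,0,0],[0,0,0],[0,0,0],[0,0,0],[0,0,0]]}'
python3 - <<'E'
from h import *
d,s=snap('wrist','w1.png'); print(s['position'],s['tcp_rot'],s['q'])
E
```

```text
clock: 1.15
position: [0.3437, -0.0712, 0.2977]
tcp_rot: [[-0.005, 1.0, 0.001], [1.0, 0.005, -0.0], [-0.0, 0.001, -1.0]]
contact_force: [0.8, -0.3, 0.1]
finger_gap: 0.997
grip_force: 0.0
clock: 2.15
position: [0.4802, 0.2694, 0.3489]
tcp_rot: [[-0.0, 1.0, -0.001], [1.0, 0.0, -0.001], [-0.001, -0.001, -1.0]]
contact_force: [-0.9, -0.7, 0.4]
finger_gap: 0.999
grip_force: 0.0
[0.48024797 0.26943558 0.34893909] [[-1.72087282e-04  9.99999302e-01 -1.16873810e-03]
 [ 9.99999272e-01  1.70691631e-04 -1.19414672e-03]
 [-1.19394640e-03 -1.16894275e-03 -9.99998604e-01]] [ 4.08687758e-01  9.91962162e-02  1.11883106e+00 -6.73151047e-04
  1.92511235e+00  4.08283308e-01]
```

View pics/w1.png

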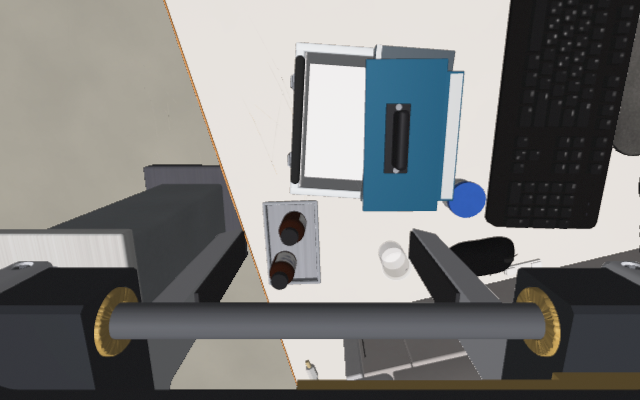

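The wrist view shows the tote (front edge about (297,43)–(290,194), seal at 298), cover (364–448, 58–211) with handle at (400,138), and bottles at (292,228) and (283,269). I'll measure by segmentation.

```bash
cat > seg.py <<'E'
from h import *
f='w1.png'; im=cv2.imread('pics/'+f); hsv=cv2.cvtColor(im,cv2.COLOR_BGR2HSV); g=hsv[...,2]
def comps(m,x0,y0,x1,y1,mn=40):
    z=np.zeros_like(m); z[y0:y1,x0:x1]=m[y0:y1,x0:x1]
    c,_=cv2.findContours(z,cv2.RETR_EXTERNAL,cv2.CHAIN_APPROX_NONE); return [k for k in c if cv2.contourArea(k)>mn]
blue=((hsv[...,0]>90)&(hsv[...,0]<115)&(hsv[...,1]>120)&(g>60)).astype(np.uint8)
dark=((g<45)).astype(np.uint8)
for nm,m,box,z in [('cover',blue,(350,40,447,225),.111),('seal',dark,(285,45,310,192),.098),('handle',dark,(380,95,415,180),.114)]:
    for k in comps(m,*box):
        a=cv2.boxPoints(cv2.minAreaRect(k)); P=np.array([at(f,u,v,z)[:2]*1000 for u,v in a]); 
        print(nm,cv2.contourArea(k),np.round(a).tolist(),np.round(P).tolist(),'mid',np.round(P.mean(0),1))
        l=cv2.fitLine(k,cv2.DIST_L2,0,.01,.01).ravel(); p1=at(f,l[2],l[3],z);p2=at(f,l[2]+l[0]*50,l[3]+l[1]*50,z); dd=p2-p1; print(' axis deg from y',np.degrees(np.arctan2(-dd[0],dd[1])))
c=im[195:290,258:325]; t=im[36:215,285:470]
A=cv2.resize(c,None,fx=5,fy=5,interpolation=cv2.INTER_CUBIC); B=cv2.resize(t,None,fx=2.4,fy=2.4,interpolation=cv2.INTER_CUBIC)
o=np.zeros((max(len(A),len(B)),A.shape[1]+B.shape[1],3),np.uint8); o[:len(A),:A.shape[1]]=A;o[:len(B),A.shape[1]:]=B; print(o.shape); cv2.imwrite('pics/c2.png',o)
E
python3 seg.py
```

```text
cover 11856.0 [[362.0, 210.0], [366.0, 57.0], [448.0, 59.0], [444.0, 212.0]] [[525.0, 229.0], [525.0, 404.0], [615.0, 402.0], [626.0, 226.0]] mid [572.8 315.6]
 axis deg from y -0.6512437590725298
seal 730.5 [[290.0, 183.0], [296.0, 56.0], [304.0, 56.0], [298.0, 183.0]] [[436.0, 261.0], [446.0, 408.0], [456.0, 408.0], [446.0, 260.0]] mid [446.  334.1]
 axis deg from y -3.6748859351214342
handle 878.0 [[390.0, 169.0], [393.0, 109.0], [410.0, 110.0], [406.0, 170.0]] [[556.0, 280.0], [557.0, 349.0], [576.0, 348.0], [576.0, 279.0]] mid [566.2 313.7]
 axis deg from y 0.6929914292889059
(475, 779, 3)
```

View pics/c2.png

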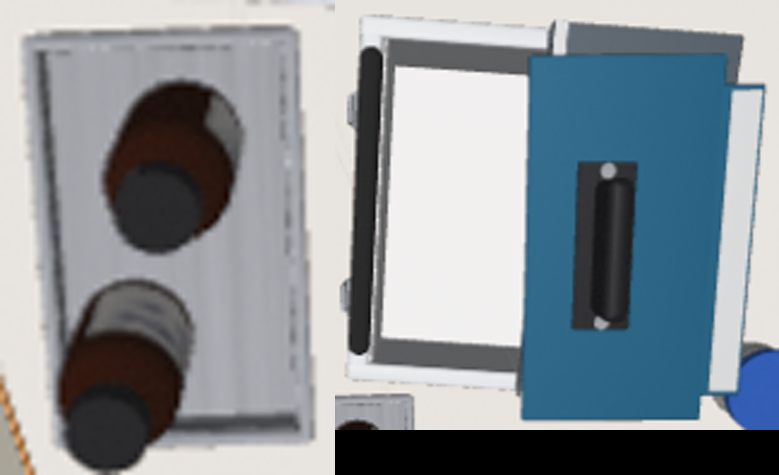

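The crop shows caps at (158,207) and (108,427), and the cover, tongue and handle foot with clear corners.

Run:
```python
from h import *
f='w1.png'
def L(u,v,z): return at(f,(u+.5)/5+258-.5,(v+.5)/5+195-.5,z)*1000
def Rr(u,v,z): return at(f,(u-335+.5)/2.4+285-.5,(v+.5)/2.4+36-.5,z)*1000
print('A',L(158,207,.075),'B',L(108,427,.075), 'Abody side top? tray',[np.round(L(*p,.017)) for p in((24,35),(297,28),(312,440),(58,440))])
def ang(a,b): d=a-b; return np.degrees(np.arctan2(-d[0],d[1]))
for n,z,ps in [('cover plate',.111,((530,57),(726,54),(699,419),(522,418))),('foot',.114,((578,162),(636,163),(628,329),(572,328))),('tongue rear',.111,((764,86),(735,393))),('seal',.098,((371,47),(360,355))),('tote front',.092,((362,17),(347,380))),('rear cover R',.107,((741,36),(741,36)))]:
    P=[Rr(*p,z) for p in ps]; print(n,[np.round(p[:2],1).tolist() for p in P],'mid',np.mean(P,0)[:2],'ang',ang(P[0],P[-1]), ang(P[1],P[2]) if len(P)==4 else '')
o=np.array([530,329,0.]);
print('stack corner',at('scene0.png',367,226,0)[:2])
```

```text
A [429.85860538 182.05004998  75.        ] B [413.8238291  115.90490618  75.        ] Abody side top? tray [array([384., 216.,  17.]), array([467., 218.,  17.]), array([470.,  81.,  17.]), array([388.,  81.,  17.])]
cover plate [[524.9, 401.9], [615.3, 403.2], [616.7, 228.6], [525.7, 229.1]] mid [570.64038539 315.71214866] ang 0.258754955630352 0.47097212633381697
foot [[548.6, 355.3], [576.0, 354.8], [576.8, 275.8], [549.0, 276.3]] mid [562.5600225  315.52078604] ang 0.2978956265513456 0.5866472126498399
tongue rear [[634.1, 389.3], [633.9, 242.4]] mid [634.0431627 315.8376   ] ang -0.07819871587332043 
seal [[450.6, 408.5], [441.9, 259.6]] mid [446.2806033  334.02761796] ang -3.339282350550558 
tote front [[446.1, 422.8], [434.1, 244.9]] mid [440.12081255 333.87050872] ang -3.861159464994397 
rear cover R [[622.9, 411.6], [622.9, 411.6]] mid [622.87318459 411.59241553] ang -0.0 
stack corner [0.51105702 0.00446969]
```

```bash
python3 -m jog '{"grip":[1,1,1,1,1,1,1,1],"linear":[[-25,-44,-30],[-50,-88,-60],[-50,-88,-120],[-50,-88,-180],[-50,-88,-235],[-50,-88,-280],[-50,-88,-305],[-50,-88,-305]],"rot":[[0,0,0],[0,0,0],[0,0,0],[0,0,0],[0,0,0],[0,0,0],[0,0,0],[0,0,0]]}'
python3 -m jog '{"grip":[-1,-1,-1,-1,-1,-1],"linear":[[0,0,0],[0,0,0],[0,0,0],[0,0,0],[0,0,0],[0,0,0]],"rot":[[0,0,0],[0,0,0],[0,0,0],[0,0,0],[0,0,0],[0,0,0]]}'
```

```text
clock: 3.2
position: [0.4285, 0.18, 0.0431]
tcp_rot: [[0.002, 1.0, -0.004], [1.0, -0.002, -0.001], [-0.001, -0.004, -1.0]]
contact_force: [0.1, 0.2, 0.7]
finger_gap: 1.001
grip_force: 0.0
clock: 3.95
position: [0.4303, 0.1819, 0.0444]
tcp_rot: [[-0.0, 1.0, -0.0], [1.0, 0.0, -0.0], [-0.0, -0.0, -1.0]]
contact_force: [-0.7, -0.4, -0.9]
finger_gap: 0.401
grip_force: 0.2
```

```bash
python3 -m jog '{"grip":[-1,-1,-1,-1,-1,-1,-1,-1],"linear":[[0,0,0],[0,0,0],[0,0,30],[0,0,80],[0,0,130],[15,30,130],[30,60,130],[57.5,113,130]],"rot":[[0,0,0],[0,0,0],[0,0,0],[0,0,0],[0,0,0],[0,0,0.18],[0,0,0.36],[0,0,0.54]]}'
python3 -m jog '{"grip":[-1,-1,-1,-1,-1,-1,-1,-1],"linear":[[0,0,0],[0,0,0],[0,0,0],[0,0,0],[0,0,0],[0,0,0],[0,0,-40],[0,0,-70]],"rot":[[0,0,0.18],[0,0,0.36],[0,0,0.54],[0,0,0.72],[0,0,0.9],[0,0,0.966],[0,0,0.966],[0,0,0.966]]}'
python3 - <<'E'
from h import *
d,s=snap('wrist','w2.png');d,s=snap('scene','s2.png'); a=cv2.imread('pics/s2.png')[170:330,190:390];b=cv2.imread('pics/w2.png')
o=np.vstack([cv2.resize(b,(480,300)),cv2.resize(a,(480,300))]) ; cv2.imwrite('pics/c3.png',np.hstack([cv2.resize(b,(400,250)),cv2.resize(a,(400,320))[:250]]) if 0 else o)
E
```

```text
clock: 4.95
position: [0.4886, 0.295, 0.1749]
tcp_rot: [[-0.518, 0.856, 0.001], [0.856, 0.518, -0.0], [-0.001, 0.001, -1.0]]
contact_force: [1.1, -0.4, 0.1]
finger_gap: 0.388
grip_force: 30.0
clock: 5.95
position: [0.4877, 0.2946, 0.1029]
tcp_rot: [[-0.998, 0.065, -0.001], [0.065, 0.998, -0.0], [0.001, -0.0, -1.0]]
contact_force: [0.8, 0.2, -0.9]
finger_gap: 0.389
grip_force: 30.0
```

View pics/c3.png

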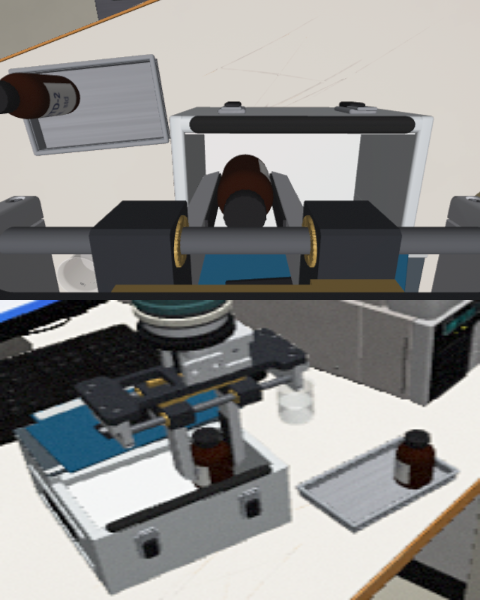

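Bottle A is gripped and hanging over the front right of the tote, clear of walls and handle. Now I lower, release, and go back for B.

```bash
python3 -m jog '{"grip":[-1,-1,-1,-1,-1,0,0,0],"linear":[[0,0,-25],[0,0,-45],[0,0,-53],[0,0,-54],[0,0,-54],[0,0,-54],[0,0,-54],[0,0,-54]],"rot":[[0,0,0],[0,0,0],[0,0,0],[0,0,0],[0,0,0],[0,0,0],[0,0,0],[0,0,0]]}'
```

```text
clock: 7.05
position: [0.4882, 0.2949, 0.051]
tcp_rot: [[-0.998, 0.065, 0.001], [0.065, 0.998, 0.0], [-0.001, 0.0, -1.0]]
contact_force: [-0.2, 0.3, -0.0]
finger_gap: 0.5
grip_force: 0.0
```

```bash
python3 -m jog '{"grip":[0,0,0,1,1,1,1,1],"linear":[[0,0,30],[0,0,80],[0,0,130],[-10,-40,130],[-25,-80,130],[-45,-120,130],[-60,-150,130],[-73.5,-180.5,130]],"rot":[[0,0,0],[0,0,0],[0,0,0],[0,0,-0.18],[0,0,-0.36],[0,0,-0.54],[0,0,-0.72],[0,0,-0.9]]}'
python3 -m jog '{"grip":[1,1,1,1,1,1,1,1],"linear":[[0,0,0],[0,0,0],[0,0,0],[0,0,-30],[0,0,-80],[0,0,-120],[0,0,-136.5],[0,0,-136.5]],"rot":[[0,0,-0.18],[0,0,-0.36],[0,0,-0.54],[0,0,-0.606],[0,0,-0.606],[0,0,-0.606],[0,0,-0.606],[0,0,-0.606]]}'
python3 -m jog '{"grip":[-1,-1,-1,-1,-1,-1,-1,-1],"linear":[[0,0,0],[0,0,0],[0,0,0],[0,0,0],[0,0,0],[0,0,0],[0,0,0],[0,0,0]],"rot":[[0,0,0],[0,0,0],[0,0,0],[0,0,0],[0,0,0],[0,0,0],[0,0,0],[0,0,0]]}'
```

```text
clock: 8.05
position: [0.4138, 0.1133, 0.1807]
tcp_rot: [[-0.565, 0.825, 0.001], [0.825, 0.565, 0.0], [-0.0, 0.001, -1.0]]
contact_force: [-0.3, 0.1, 0.4]
finger_gap: 0.982
grip_force: 0.0
clock: 9.05
position: [0.414, 0.1143, 0.0436]
tcp_rot: [[0.0, 1.0, -0.002], [1.0, -0.0, -0.0], [-0.0, -0.002, -1.0]]
contact_force: [0.8, -0.6, 0.5]
finger_gap: 0.996
grip_force: 0.0
clock: 10.05
position: [0.4142, 0.1143, 0.0439]
tcp_rot: [[0.0, 1.0, -0.001], [1.0, -0.0, -0.0], [-0.0, -0.001, -1.0]]
contact_force: [-1.1, -0.5, 1.2]
finger_gap: 0.39
grip_force: 30.0
```

```bash
python3 -m jog '{"grip":[-1,-1,-1,-1,-1,-1,-1,-1],"linear":[[0,0,30],[0,0,80],[0,0,130],[15,50,130],[31,100,130],[47,150,130],[62,200,130],[78,252.5,130]],"rot":[[0,0,0],[0,0,0],[0,0,0],[0,0,0.18],[0,0,0.36],[0,0,0.54],[0,0,0.72],[0,0,0.9]]}'
python3 -m jog '{"grip":[-1,-1,-1,-1,-1,-1,-1,-1],"linear":[[0,0,0],[0,0,0],[0,0,0],[0,0,-20],[0,0,-60],[0,0,-105],[0,0,-123],[0,0,-123]],"rot":[[0,0,0.18],[0,0,0.36],[0,0,0.54],[0,0,0.606],[0,0,0.606],[0,0,0.606],[0,0,0.606],[0,0,0.606]]}'
python3 -m jog '{"grip":[-1,0,0,0,0,0,0,0],"linear":[[0,0,0],[0,0,0],[0,0,0],[0,0,0],[0,0,30],[0,0,80],[0,0,130],[0,0,150]],"rot":[[0,0,0],[0,0,0],[0,0,0],[0,0,0],[0,0,0],[0,0,0],[0,0,0],[0,0,0]]}'
python3 - <<'E'
from h import *
d,s=snap('wrist','w3.png');d,s=snap('scene','s3.png'); a=cv2.imread('pics/s3.png')[170:330,190:390];b=cv2.imread('pics/w3.png')
cv2.imwrite('pics/c4.png',np.vstack([cv2.resize(b,(480,300)),cv2.resize(a,(480,300))]))
E
```

```text
clock: 11.05
position: [0.4929, 0.3684, 0.1735]
tcp_rot: [[-0.787, 0.617, 0.0], [0.617, 0.787, -0.0], [-0.0, -0.0, -1.0]]
contact_force: [1.0, -0.4, -0.6]
finger_gap: 0.392
grip_force: 30.0
clock: 12.05
position: [0.4924, 0.3667, 0.0506]
tcp_rot: [[-0.998, 0.065, -0.001], [0.065, 0.998, -0.0], [0.001, -0.0, -1.0]]
contact_force: [0.1, 0.9, 0.1]
finger_gap: 0.39
grip_force: 30.0
clock: 13.05
position: [0.4937, 0.3676, 0.2058]
tcp_rot: [[-0.998, 0.065, 0.006], [0.065, 0.998, 0.004], [-0.006, 0.004, -1.0]]
contact_force: [0.2, -0.1, -0.1]
finger_gap: 0.499
grip_force: 0.0
```

View pics/c4.png

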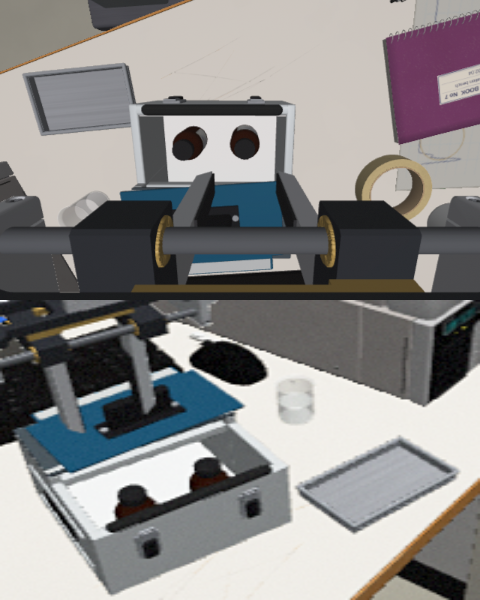

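Both bottles stand upright inside and the cover hasn't moved. Next I grip the handle.

```bash
python3 -m jog '{"grip":[0,0,0,0,0,0,0,0],"linear":[[10,-7,10],[20,-14,10],[30,-21,10],[40,-28,10],[50,-35,10],[60,-44,10],[70,-51.5,10],[70,-51.5,10]],"rot":[[0,0,-0.185],[0,0,-0.37],[0,0,-0.555],[0,0,-0.74],[0,0,-0.925],[0,0,-1.11],[0,0,-1.295],[0,0,-1.48]]}'
python3 -m jog '{"grip":[0,0,0,0,0,0,-1,-1],"linear":[[0,0,0],[0,0,0],[0,0,-20],[0,0,-45],[0,0,-66],[0,0,-71],[0,0,-71],[0,0,-71]],"rot":[[0,0,-0.019],[0,0,-0.019],[0,0,-0.019],[0,0,-0.019],[0,0,-0.019],[0,0,-0.019],[0,0,-0.019],[0,0,-0.019]]}'
python3 -m jog '{"grip":[-1,-1,-1,-1,-1,-1],"linear":[[0,0,0],[0,0,0],[0,0,0],[0,0,0],[0,0,0],[0,0,0]],"rot":[[0,0,0],[0,0,0],[0,0,0],[0,0,0],[0,0,0],[0,0,0]]}'
```

```text
clock: 14.15
position: [0.5625, 0.3143, 0.2084]
tcp_rot: [[-0.019, 1.0, -0.003], [1.0, 0.019, -0.002], [-0.002, -0.003, -1.0]]
contact_force: [0.4, -0.2, 0.1]
finger_gap: 0.498
grip_force: 0.0
clock: 15.15
position: [0.5631, 0.3157, 0.1415]
tcp_rot: [[-0.008, 1.0, 0.002], [1.0, 0.008, 0.001], [0.001, 0.002, -1.0]]
contact_force: [-0.2, 0.1, -0.0]
finger_gap: 0.322
grip_force: 0.0
clock: 15.9
position: [0.5624, 0.3155, 0.1408]
tcp_rot: [[-0.007, 1.0, 0.0], [1.0, 0.007, 0.0], [0.0, 0.0, -1.0]]
contact_force: [-2.7, -0.2, 5.4]
finger_gap: 0.124
grip_force: 30.0
```

```bash
python3 -m jog '{"grip":[-1,-1,-1,-1,-1,-1,-1,-1],"linear":[[0,0,5],[0,0,20],[0,0,40],[-20,3,40],[-50,8,40],[-80,13,40],[-116.6,18.3,40],[-116.6,18.3,40]],"rot":[[0,0,0],[0,0,0],[0,0,0],[0.0028,0.0959,-0.0716],[0.0028,0.0959,-0.0716],[0.0028,0.0959,-0.0716],[0.0028,0.0959,-0.0716],[0.0028,0.0959,-0.0716]]}'
python3 -m jog '{"grip":[-1,-1,-1,-1],"linear":[[0,0,-10],[0,0,-20],[0,0,-20],[0,0,-20]],"rot":[[0,0,0],[0,0,0],[0,0,0],[0,0,0]]}'
python3 - <<'E'
from h import *
d,s=snap('wrist','w4.png');d,s=snap('scene','s4.png');d,s=snap('side','d4.png'); a=cv2.imread('pics/s4.png')[190:330,180:340];b=cv2.imread('pics/w4.png')[:,100:560]
c=cv2.imread('pics/d4.png')[205:315,245:385]
A=cv2.resize(a,(400,350),interpolation=cv2.INTER_CUBIC);C=cv2.resize(c,(318,250),interpolation=cv2.INTER_CUBIC)
L=np.vstack([A,np.pad(C,((0,0),(0,82),(0,0)))]); B=np.pad(b[:,80:480],((0,200),(0,0),(0,0)))
cv2.imwrite('pics/c5.png',np.hstack([L,B[:600]])); print(s['position'],s['contact_force'],s['moment'],s['tcp_rot'])
E
```

```text
clock: 16.9
position: [0.4441, 0.3341, 0.1806]
tcp_rot: [[0.062, 0.993, -0.095], [0.998, -0.062, 0.006], [0.0, -0.096, -0.995]]
contact_force: [0.8, 0.0, -2.8]
finger_gap: 0.125
grip_force: 30.0
clock: 17.4
position: [0.4463, 0.3334, 0.1596]
tcp_rot: [[0.065, 0.993, -0.096], [0.998, -0.065, 0.006], [-0.0, -0.096, -0.995]]
contact_force: [-0.0, 0.3, -2.3]
finger_gap: 0.125
grip_force: 30.0
[0.44629744 0.33365382 0.16023338] [-0.91824749 -0.17602113 -3.17731706] [-0.04710346 -0.13282381  0.0406916 ] [[ 6.49105869e-02  9.93354849e-01 -9.50408331e-02]
 [ 9.97891028e-01 -6.45836047e-02  6.51567741e-03]
 [ 3.34300154e-04 -9.52633311e-02 -9.95452051e-01]]
```

View pics/c5.png

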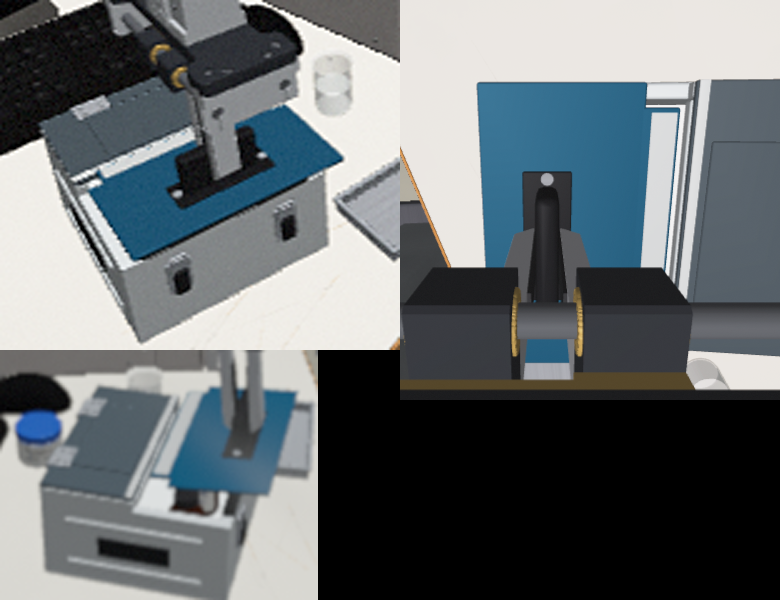

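Cover held level-to-tilted over the tote, front raised, tongue facing the slot. I'll overlay predicted outlines to check alignment before insertion.

Run:
```python
from h import *
f='w4.png'; im=cv2.imread('pics/'+f); x0,y0,k=240,50,3.2
big=cv2.resize(im[y0:y0+185,x0:x0+250],None,fx=k,fy=k,interpolation=cv2.INTER_CUBIC)
o=np.load('pics/w4.png.npy',allow_pickle=True).item(); s=o['s']; Rt=np.array(s['tcp_rot']); p=np.array(s['position'])
# cover axes: x=tool y, y=tool x, z=-tool z
Rc=np.c_[Rt[:,1],Rt[:,0],-Rt[:,2]]; org=p-Rc@np.array([-.008,0,.0338])
cv=lambda x,y,z:org+Rc@np.array([x,y,z])/1e0
a=np.radians(-3.7);Rz=np.array([[np.cos(a),-np.sin(a),0],[np.sin(a),np.cos(a),0],[0,0,1]])
T=lambda x,y,z:np.array([.530,.3284,0])+Rz@np.array([x,y,z])
def ln(P,col):
    q=[proj(f,x) for x in P]; q=[(int(((u+.5-x0)*k)),int((v+.5-y0)*k)) for u,v in q]
    for i in range(len(q)-1): cv2.line(big,q[i],q[i+1],col,1)
    print(q)
ln([cv(-.046,.0,.004),cv(-.046,.088,.004),cv(.046,.088,.004),cv(.046,.075,.004),cv(.065,.075,.004),cv(.065,0,.004)],(0,255,255))
ln([T(0,0,.107),T(0,.09,.107),T(.08,.09,.107)],(0,0,255))
ln([T(-.09,.09,.092),T(0,.09,.092)],(0,255,0)); ln([T(0,.08,.102),T(0,.09,.102)],(255,0,255))
cv2.imwrite('pics/c6.png',big)
print('te tote',Rz.T@(cv(.065,0,0)-T(0,0,0)))
```

```text
[(67, 601), (41, 102), (594, 101), (589, 183), (701, 183), (663, 601)]
[(715, 574), (764, 96), (1247, 90)]
[(273, 110), (737, 105)]
[(749, 156), (755, 99)]
te tote [-0.0144842  -0.00043888  0.11891651]
```

View pics/c6.png

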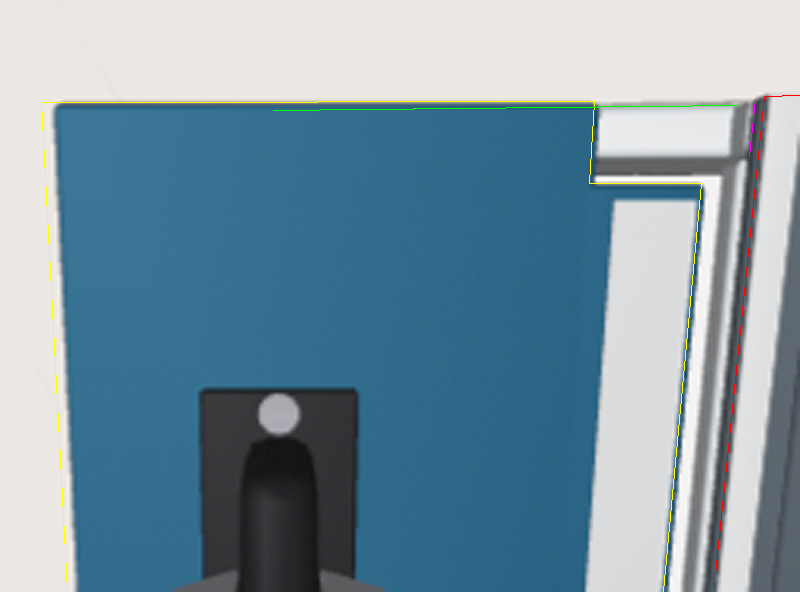

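Tongue prediction matches the image closely; the red rear-cover line is a few pixels off at the bottom. I'll fit both edges numerically.

Run:
```python
from h import *
f='w4.png'; g=cv2.cvtColor(cv2.imread('pics/'+f),cv2.COLOR_BGR2GRAY).astype(float); g=cv2.GaussianBlur(g,(3,3),0)
a=np.radians(-3.7);Rz=np.array([[np.cos(a),-np.sin(a),0],[np.sin(a),np.cos(a),0],[0,0,1]])
def edge(P0,P1,z,name,sgn,w):
    u0,v0=proj(f,P0);u1,v1=proj(f,P1); W=[]
    for v in range(int(min(v0,v1))+6,min(int(max(v0,v1)),232)):
        uc=u0+(u1-u0)*(v-v0)/(v1-v0); us=np.arange(uc-w,uc+w,.1); r=np.interp(us,np.arange(640),g[v]); d=sgn*np.gradient(r)
        i=d.argmax(); W.append(at(f,us[i],v,z)[:2]*1000)
    W=np.array(W); b=np.polyfit(W[:,1],W[:,0],1); r=W[:,0]-np.polyval(b,W[:,1]); ok=abs(r)<1; b=np.polyfit(W[ok,1],W[ok,0],1)
    print(name,len(W),ok.sum(),'yaw',-np.degrees(np.arctan(b[0])),'x at y=334',np.polyval(b,334),'x at 328.4',np.polyval(b,328.4),'yr',W[ok,1].min(),W[ok,1].max())
T=lambda x,y,z:np.array([.530,.3284,0])+Rz@np.array([x,y,z])
edge(T(0,0,.107),T(0,.088,.107),.107,'lap',1,4)
s=np.load('pics/w4.png.npy',allow_pickle=True).item()['s'];Rt=np.array(s['tcp_rot']);p=np.array(s['position'])
Rc=np.c_[Rt[:,1],Rt[:,0],-Rt[:,2]]; org=p-Rc@np.array([-.008,0,.0338]); cv=lambda x,y,z:org+Rc@np.array([x,y,z])
edge(cv(.065,0,.004),cv(.065,.073,.004),cv(.065,.03,.004)[2],'tongue',1,4); print(cv(.065,0,.004))
```

```text
lap 139 139 yaw -3.860986723616196 x at y=334 530.8329635480702 x at 328.4 530.455024489316 yr 329.69553465947786 413.0539914122985
tongue 116 116 yaw -3.782524311806721 x at y=334 516.8568203182846 x at 328.4 516.4865842756777 yr 332.9053662989357 398.8104812870406
[0.51590178 0.32887304 0.12289796]
```

```bash
python3 -m jog '{"grip":[-1,-1,-1,-1,-1],"linear":[[0,0,-10],[0,0,-20],[0,0,-25],[0,0,-25],[0,0,-25]],"rot":[[0,0,0],[0,0,0],[0,0,0],[0,0,0],[0,0,0]]}'
python3 -m jog '{"grip":[-1,-1,-1,-1,-1,-1,-1],"linear":[[5,-0.3,0],[9,-0.6,0],[12,-0.8,0],[15,-1,0],[18,-1.2,0],[20,-1.3,0],[20,-1.3,0]],"rot":[[0,0,0],[0,0,0],[0,0,0],[0,0,0],[0,0,0],[0,0,0],[0,0,0]]}'
```

```text
clock: 18.18
position: [0.446, 0.3338, 0.1352]
tcp_rot: [[0.065, 0.993, -0.095], [0.998, -0.064, 0.006], [0.0, -0.095, -0.995]]
contact_force: [-0.2, 0.1, -2.8]
finger_gap: 0.124
grip_force: 30.0
clock: 19.05
position: [0.466, 0.3323, 0.1349]
tcp_rot: [[0.065, 0.993, -0.096], [0.998, -0.064, 0.006], [-0.0, -0.096, -0.995]]
contact_force: [0.1, 0.5, -2.1]
finger_gap: 0.13
grip_force: 30.0
```

```bash
python3 -m jog '{"grip":[-1,-1,-1,-1,-1,-1],"linear":[[2,-0.1,-0.8],[5,-0.3,-1],[8,-0.5,-1],[10,-0.7,-1],[12,-0.8,-1],[12,-0.8,-1]],"rot":[[0,0,0],[0,0,0],[0,0,0],[0,0,0],[0,0,0],[0,0,0]]}'
python3 - <<'E'
from h import *
print(state()['contact_force'],state()['moment'])
d,s=snap('side','d5.png'); a=cv2.imread('pics/d4.png');b=cv2.imread('pics/d5.png')
g=cv2.absdiff(a,b).max(2)
# rear cover region moved?
print('rear cover diff', g[225:260,265:300].mean(), g[225:260,265:300].max())
E
```

```text
clock: 19.8
position: [0.477, 0.3316, 0.134]
tcp_rot: [[0.064, 0.993, -0.098], [0.998, -0.064, 0.006], [-0.0, -0.098, -0.995]]
contact_force: [-3.5, 0.4, -1.5]
finger_gap: 0.128
grip_force: 30.0
[-3.50076013  0.35913931 -1.52594544] [-0.00645496  0.55070168 -0.06358606]
rear cover diff 1.1085714285714285 7
```

```bash
python3 -m jog '{"grip":[-1,-1,-1,-1],"linear":[[1,0,0],[2,-0.1,0],[2,-0.1,0],[2,-0.1,0]],"rot":[[0,0,0],[0,0,0],[0,0,0],[0,0,0]]}'
```

```text
clock: 20.35
position: [0.4772, 0.3316, 0.1341]
tcp_rot: [[0.064, 0.993, -0.101], [0.998, -0.063, 0.006], [-0.001, -0.101, -0.995]]
contact_force: [-9.4, -0.7, 1.1]
finger_gap: 0.127
grip_force: 30.0
```

```bash
python3 -m jog '{"grip":[-1,-1,-1,-1,-1,-1,-1,-1],"linear":[[-1.5,0.1,-1],[-2.2,0.2,-2.5],[-2.8,0.2,-4],[-3.5,0.2,-5.5],[-4.1,0.3,-7],[-4.8,0.3,-9],[-4.8,0.3,-9],[-4.8,0.3,-9]],"rot":[[-0.001,-0.01,0],[-0.0016,-0.025,0],[-0.0027,-0.042,0],[-0.004,-0.06,0],[-0.005,-0.078,0],[-0.0062,-0.096,0],[-0.0062,-0.096,0],[-0.0062,-0.096,0]]}'
python3 - <<'E'
from h import *
s=state();print(s['position'],s['tcp_rot'][:,2],s['contact_force'],s['moment'])
E
```

```text
clock: 21.35
position: [0.4738, 0.332, 0.1267]
tcp_rot: [[0.064, 0.998, -0.001], [0.998, -0.064, 0.001], [0.001, -0.001, -1.0]]
contact_force: [-7.3, -0.9, 4.5]
finger_gap: 0.127
grip_force: 30.0
[0.47379113 0.33201578 0.12674205] [-1.33083979e-03  6.76111385e-04 -9.99998886e-01] [-7.33865215 -0.90070014  4.52100877] [-0.24413069  1.42341227 -0.11721576]
```

```bash
python3 -m jog '{"grip":[-1,-1,-1,-1,-1],"linear":[[1,0,-1.5],[2,-0.1,-3],[2,-0.1,-4],[2,-0.1,-4],[2,-0.1,-4]],"rot":[[0,0,0],[0,0,0],[0,0,0],[0,0,0],[0,0,0]]}'
python3 - <<'E'
from h import *
s=state();print(s['position'],s['tcp_rot'][:,2],s['contact_force'],s['moment'])
d,s=snap('wrist','w6.png');snap('scene','s6.png');snap('side','d6.png')
a=cv2.imread('pics/w6.png')[60:260,280:440];b=cv2.imread('pics/s6.png')[190:330,190:340];c=cv2.imread('pics/d6.png')[205:315,245:385]
r=lambda i,w,h:cv2.resize(i,(w,h),interpolation=cv2.INTER_CUBIC)
cv2.imwrite('pics/c7.png',np.hstack([r(a,400,500),np.vstack([r(b,350,327),r(c,350,275)])[:500]]))
E
```

```text
clock: 21.98
position: [0.4738, 0.332, 0.1259]
tcp_rot: [[0.063, 0.998, -0.004], [0.998, -0.063, 0.001], [0.001, -0.004, -1.0]]
contact_force: [-17.1, -3.7, 18.8]
finger_gap: 0.126
grip_force: 30.0
[0.47383332 0.33204453 0.12587111] [-4.17418847e-03  9.19550908e-04 -9.99990865e-01] [-17.11424409  -3.71259776  18.76499153] [-0.79813371  2.82371723 -0.10192736]
```

View pics/c7.png

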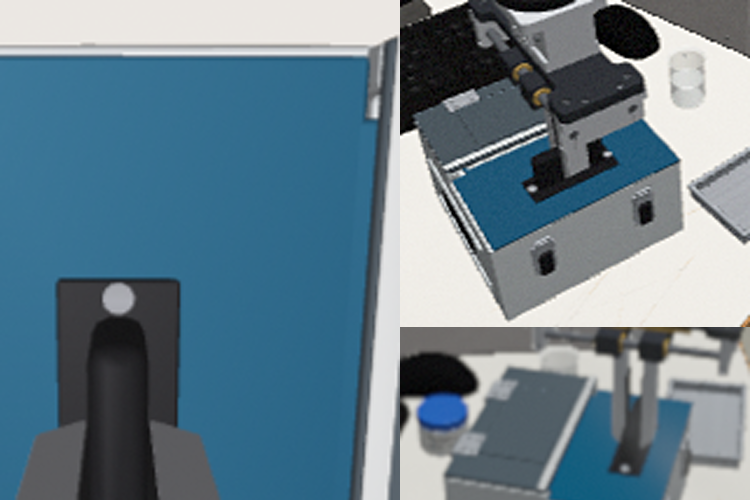

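The cover lies flat with its rear shoulders against the tall side walls, and the rear cover is shut. I'll ease the forward push a little, true the tilt, and keep the downward press.

```bash
python3 -m jog '{"grip":[-1,-1,-1,-1,-1,-1],"linear":[[-1,0,0],[-2,0.1,0],[-2,0.1,0],[-2,0.1,0],[-2,0.1,0],[-2,0.1,0]],"rot":[[0,-0.003,0],[0,-0.006,0],[0,-0.006,0],[0,-0.006,0],[0,-0.006,0],[0,-0.006,0]]}'
python3 - <<'E'
from h import *
s=state();print(s['position'],s['tcp_rot'],s['contact_force'],s['moment'])
f='w6.png'; R=lambda u,v,z:at(f,u/2.5+280-.3,v/2.5+60-.3,z)*1000
print('plate shoulder',R(367,57,.096),R(350,495,.096),'lap',R(397,40,.107),R(385,200,.107))
snap('side','d7.png'); a=cv2.imread('pics/d4.png');b=cv2.imread('pics/d7.png'); g=cv2.absdiff(a,b).max(2)[225:260,265:300]; print(g.mean(),g.max())
E
```

```text
clock: 22.88
position: [0.4737, 0.332, 0.1258]
tcp_rot: [[0.064, 0.998, 0.005], [0.998, -0.064, 0.001], [0.002, 0.005, -1.0]]
contact_force: [-10.7, -3.2, 16.4]
finger_gap: 0.126
grip_force: 30.1
[0.47372879 0.33201613 0.12581745] [[ 0.06409087  0.99792901  0.00548163]
 [ 0.9979426  -0.06409922  0.00136183]
 [ 0.00171037  0.00538307 -0.99998405]] [-10.74506843  -3.17387761  16.36075064] [-0.67692696  2.41584895 -0.05718402]
plate shoulder [533.72081316 415.84102833  96.        ] [530.43867402 315.61225165  96.        ] lap [536.51018681 417.74073221 107.        ] [534.54306735 386.38040867 107.        ]
1.133061224489796 8
```

```bash
python3 -m jog '{"grip":[-1,-1,-1,-1],"linear":[[0,0,0],[0,0,0],[0,0,0],[0,0,0]],"rot":[[0,0.004,0],[0,0.004,0],[0,0.004,0],[0,0.004,0]]}'; python3 -c "
from bench import finish_job; print(finish_job())"
```

```text
clock: 23.42
position: [0.4737, 0.332, 0.1258]
tcp_rot: [[0.064, 0.998, 0.002], [0.998, -0.064, 0.001], [0.001, 0.002, -1.0]]
contact_force: [-11.9, -3.6, 15.6]
finger_gap: 0.124
grip_force: 30.0
the job is handed in; nothing more can be done
None
```

I handed in the job at 23.4 s: both bottles stand in the tote, and the gripper holds the front cover flat on the seal with about 16 N. The tongue is in to a hard stop, measured about 17 mm deep against the nominal 18 mm, with no sign in the images of the rear cover lifting.

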